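# Park the router bit and clear the offcuts

## Robot

A 6-joint arm with a two-finger parallel gripper is mounted at the origin on the work surface. World frame = base frame: x ahead of the robot, y to its left, z up, the work surface at z = 0. Lengths are in m, angles in rad, forces in N, time in s.
With the tool pointing down it reaches from about 0.4 to 0.925 m from the base axis. Payload 3.4 kg.
Tool frame: the origin (TCP) lies midway between the tips of the shut fingers; the grasp point (between the pads) lies 19 mm behind it; y points along the fingers, x is the direction in which the jaws open and shut, and the axes are right-handed (so a half turn about y gives the same grasp; the last joint's range is limited). The gripper opens to 85 mm and grips with 20 to 120 N. Pads are 22 mm wide; open, the fingers measure 114 mm over their backs; the gripper's body (76 mm by 85 mm) begins 54 mm behind the grasp point. The pads swing forward as they close: fully open they stand 13 mm farther back than shut.
Start: joints at [1.276, 0.307, 1.506, -0, 1.328, -0.073], TCP at [0.126, 0.561, 0.194] pointing down, gripper open.
Joint ranges: [-3.12, 3.12], [-1.05, 2.28], [0.14, 2.33], [-1.42, 4.57], [0.1, 2.73], [-2.68, 2.68]. Speed limits (rad/s): [2.57, 2.57, 3.14, 3.14, 3.14, 3.14].

## Interface

Orientations are given as a unit quaternion [w, x, y, z].
In Python, from cell import bot gives the robot as it stands. The module is installed in compiled form; this text tells all that it offers.
- The arm moves only by the tool drive_tool, never from a script. Its argument "plan" is a list that holds one entry, the list of rows, each a list of 6 numbers: the shift along the tool's x, y, z in mm, then the turn, a rotation vector about the tool's x, y, z in degrees. In form: [[[tx, ty, tz, ax, ay, az], ...]]. A call has 1 to 10 rows; each row shifts and turns the commanded pose from where the row before left it, along the tool's axes as they then stand; what a row does not reach is not made up. A row lasts 1/10 s, in which the tool goes at most 50 mm and 8.59 degrees, less where a joint would pass 70% of its speed; a pose out of reach is approached as far as the arm can. A call with a gripper value outside its range is refused whole. "gripper" is the finger opening in mm, from 0 to 85.4, set as the call begins (left out, the last holds). The fingers move at their own pace and stop on an object; "grip_force" is the grip in N (left out, the last holds). Time passes only in rows, so rows that do not move let the fingers close. It gives the time, the measured TCP pose, the force and the opening at its end, in the units of the state.
- bot.get_state(): the state, without advancing time (a new reading comes with each control period).
- bot.get_image(name): name is "scene" or "top"; returns the picture (420x560x3 uint8, blue, green, red); there is no depth.
- bot.camera_info(name): a dict with "intrinsics" (3x3 intrinsics, pixels), "origin" and "attitude" of the camera in the world. Camera axes: x right, y down, z forward; pixel columns grow to the right and rows downward; lengths in m; the calibration is good to about 2 mm. A picture is of the moment at which its call begins. camera_info takes no time and is no camera call.
- bot.sign_off(): hands the job in, once; it reports no verdict.
The state is a dict: "clock": time; "joint_pos": joint angles; "qd": joint speeds; "joint_torque": joint torques, N m; "ee_pos": TCP position; "orientation": TCP orientation; "contact_force": force on the tool from outside, world axes, zero at the start; "ft_torque": the same for the moment, N m; "opening": finger opening in m.
Only numpy, scipy, OpenCV 4.12 (cv2) and the standard library are available. Lean on these libraries where they do the work, as an engineer would, in place of code of your own. Each camera call takes 0.05 s, during which the arm holds its last target. There are 200 camera calls.

## Task

The routing is done: wind the bit down with the lift handwheel until it is completely below the router table's top, and only then clear the table, putting the three wooden offcuts into the orange scrap bin. Leave the finished round display base, the brass set-up bar and the paint caddy where they are, and keep the bin standing.

Things in the scene. Friction and masses are not known exactly. Their poses are not given: they have to be found in the camera images.
- router_table: Fixed router table, grey top 440 (x) by 520 mm (y), 120 mm above the bench. Origin on the bench under it, x away from the robot, z up. In its frame the top is at z 0.120, spans x -0.20 to 0.24, y -0.26 to 0.26; plywood fence 50 mm high above the top, face at x 0.185, along y; bit axis at (0.04, -0.07), handwheel axis at (0, -0.17).
- lift_wheel (a joint): Lift handwheel's angle (rad) about its vertical axis; turning it counter-clockwise seen from above increases it and lowers the bit, 12 mm per turn. 0: bit 24 mm proud; 12.57 (two turns): tip level with the top; stop at 15.5 (bit 5.6 mm below). Starts between 0 and 4. About 0.10 N m of friction; stays where it is left.
- lift_wheel_axis (a point): Point on the handwheel's vertical axis at the height of its rim's centre, 156 mm above the bench. Aluminium three-spoke wheel, 126 mm over the rim, rim 16 mm thick.
- lift_grip (a point): Grip point of the black upright handle on the wheel's rim: on the handle's axis, 55 mm from the wheel's axis, 201 mm above the bench. Round grip 18 to 23 mm thick, 60 mm tall (165 to 225 mm above the bench); it revolves freely on its pin, so one grasp can hold it all the way round.
- bit_tip (a point): Top end of the router bit (20 mm steel straight cutter with two red-painted wings), standing in the round hole of the red insert ring. Table top is at height 0.120; below that the bit is parked.
- strip_offcut: Offcut: straight wooden strip 140 mm (x) by 30 mm (y) by 24 mm high, about 60 g. Origin at the centre of its underside.
- corner_offcut: Offcut: L-shaped pale plywood corner 24 mm thick, about 80 g. Long leg 100 mm (x -50 to +50) by 34 mm (y -17 to +17), with the origin at the centre of this leg's underside; short leg 34 mm wide (x +16 to +50) reaching to y = +57.
- block_offcut: Offcut: brown wooden block 50 mm wide (y) and 36 mm high, about 90 g, square at x = -45 and ending in a point at x = +45 (parallel sides from x = -45 to +20). Origin at the middle of the underside.
- scrap_bin: Loose orange plastic scrap bin, open on top, 200 mm (x) by 180 mm (y) by 110 mm high, walls 4 mm, 0.9 kg, standing on the bench left or right of the router table. Origin at the centre of its underside.
- paint_caddy: Bystander: plywood caddy with five paint bottles, 180 by 160 by 104 mm high, on the bench on the other side of the router table from the bin. Origin at the centre of its underside.
- display_base: Bystander: finished round dark-wood display base with a routed edge, 90 mm across and 19 mm high, on the router table near its front edge. Origin at the centre of its underside.
- setup_bar: Bystander: square brass set-up bar 120 (x) by 18 by 18 mm, 0.33 kg, lying on the router table along the fence behind the handwheel. Origin at the centre of its underside.

How it is judged:
By the outcome, as a careful person would: the job done as asked, in the order asked, and still so for the second after the job is handed in, with the robot touching nothing.
It also fails if it takes over 72 s, if anything falls off the work surface, if the arm or the gripper's body presses on something with over 40 N, if the wrist force passes 120 N, or if a joint passes its speed limit or range.

## Working session

There is one attempt and no reset: what is moved stays moved. The work goes in short steps, Python scripts to look and compute and a tool call to move; the robot and the scene stay as the last step left them, time stands still between calls to the robot, and variables do not carry over. Pictures are saved under pics/ and viewed, about 8 in all and at most 12, crops included, and the job is handed in when it is done.

Besides the shell and the picture viewer there is one more tool, called after "Call:" as name(argument=value, ...), one argument or row to a line, values as JSON. drive_tool: Moves the arm, as the interface text tells. Its arguments: {"type":"object","properties":{"plan":{"type":"array","items":{"type":"array","items":{"type":"array","items":{"type":"number"}}}},"gripper":{"type":"number"},"grip_force":{"type":"number"}},"required":["plan"]}

```bash
mkdir -p pics; cat > h.py <<'E'
import numpy as np, cv2
from cell import bot
from scipy.spatial.transform import Rotation as R
def cam(n):
    c=bot.camera_info(n); K=np.array(c["intrinsics"]); o=np.array(c["origin"]); a=np.array(c["attitude"])
    if a.shape!=(3,3): a=R.from_quat(a,scalar_first=True).as_matrix()
    return K,o,a
def ray(n,uv,z):
    K,o,a=cam(n); d=a@np.linalg.inv(K)@np.array([uv[0],uv[1],1.]); return o+d*(z-o[2])/d[2]
def proj(n,p):
    K,o,a=cam(n); q=K@a.T@(np.array(p)-o); return q[:2]/q[2]
def pose():
    s=bot.get_state(); return np.array(s["ee_pos"]),R.from_quat(s["orientation"],scalar_first=True)
E
python3 - <<'E'
from h import *
for n in("scene","top"):
    cv2.imwrite(f"pics/{n}0.png",bot.get_image(n)); print(n,bot.camera_info(n))
print(bot.get_state())
p,r=pose(); print(r.as_matrix().round(3))
E
```

```text
scene {'intrinsics': array([[431.54364755,   0.        , 284.3074163 ],
       [  0.        , 431.54364755, 206.47984647],
       [  0.        ,   0.        ,   1.        ]]), 'origin': array([1.39864652, 0.12278063, 0.8313837 ]), 'attitude': array([-0.2763229 ,  0.59604006,  0.68469709, -0.31554999])}
top {'intrinsics': array([[477.93340233,   0.        , 280.2441234 ],
       [  0.        , 477.93340233, 208.77936095],
       [  0.        ,   0.        ,   1.        ]]), 'origin': array([0.38581297, 0.0122964 , 1.22189991]), 'attitude': array([ 0.05518092, -0.69764968,  0.7110046 , -0.06864728])}
{'clock': 0.1, 'joint_pos': array([ 1.27650518e+00,  3.07469417e-01,  1.50756524e+00, -1.90284044e-05,
        1.32837460e+00, -7.35117078e-02]), 'qd': array([ 5.49850604e-04, -1.78090921e-03, -2.87837677e-03, -3.59792350e-04,
        5.41041716e-06,  6.91092613e-04]), 'joint_torque': array([-5.97267899e-06, -4.58530605e+01, -2.52607638e+01, -2.38977527e-04,
        5.46700554e-03, -1.21069891e-05]), 'ee_pos': array([0.12575392, 0.56036368, 0.1929812 ]), 'orientation': array([-0.55166938,  0.55240703,  0.44134903, -0.44240072]), 'contact_force': array([-0.29786616, -0.21053047,  0.27647849]), 'ft_torque': array([ 0.01516356, -0.02407483,  0.03348467]), 'opening': 0.08554143210656548}
[[ 0.219 -0.001 -0.976]
 [ 0.976 -0.002  0.219]
 [-0.002 -1.     0.   ]]
```

View pics/top0.png

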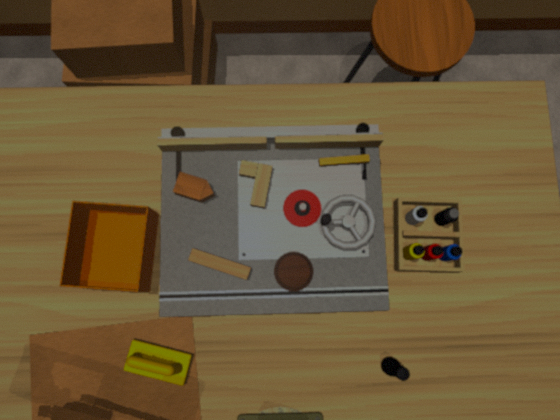

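View pics/scene0.png

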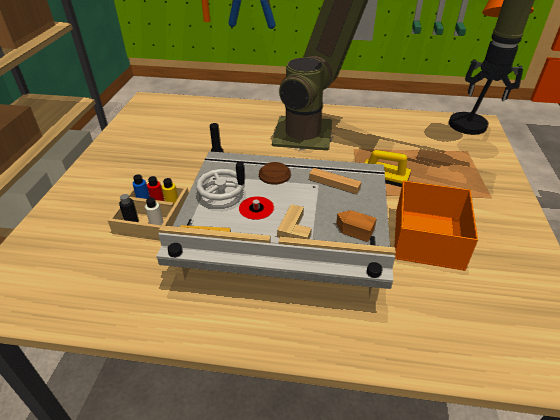

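Top view: wheel centre ≈(348,222), handle top ≈(326,219), red ring (302,208), strip (220,264), corner (258,183), block (194,187), base (294,271), bar (344,160), bin (110,248). The scene view agrees (handle at 240,173; ring 256,207).

```bash
python3 - <<'E'
from h import *
im=cv2.imread("pics/top0.png"); hsv=cv2.cvtColor(im,cv2.COLOR_BGR2HSV)
print("mean hsv", {k:hsv[v[1],v[0]].tolist() for k,v in dict(strip=(220,264),corner=(262,190),cs=(248,170),block=(190,187),plate=(270,230),grey=(200,220),bin=(110,260)).items()})
# table front corners
for uv in((159,316),(388,310)): print("tabcorner",uv,ray("top",uv,.12).round(3))
def cont(lo,hi,box,z,name):
    x0,y0,x1,y1=box; m=np.zeros(im.shape[:2],np.uint8)
    m[y0:y1,x0:x1]=cv2.inRange(hsv,np.array(lo),np.array(hi))[y0:y1,x0:x1]
    c=max(cv2.findContours(m,0,2)[0],key=cv2.contourArea)
    P=np.array([ray("top",p[0],z)[:2] for p in c]).astype(np.float32)
    rc=cv2.minAreaRect(P); M=cv2.moments(c); cen=ray("top",(M['m10']/M['m00'],M['m01']/M['m00']),z)
    ap=cv2.approxPolyDP(c,3,True)[:,0]
    print(name,"area",cv2.contourArea(c),"cen",cen.round(3),"rect",np.round(rc[0],3),np.round(rc[1],3),round(rc[2],1)); print("  poly",[(tuple(int(v) for v in p),ray("top",p,z)[:2].round(3).tolist()) for p in ap])
cont((5,60,90),(30,255,255),(180,240,260,285),.144,"strip")
cont((10,60,90),(30,255,255),(233,155,278,212),.144,"corner")
cont((0,120,60),(20,255,255),(168,165,222,206),.156,"block")
cont((0,180,120),(8,255,255),(275,180,328,232),.12,"ring")
cont((5,150,60),(20,255,255),(55,195,162,298),.11,"bin")
cont((0,50,20),(18,255,110),(270,248,318,294),.139,"base")
print("wheel",ray("top",(348,222),.156+.008).round(3))
# handle two views triangulation
sc=cv2.imread("pics/scene0.png")
print("handle top z.225",ray("top",(326,219),.225).round(3), "scene",ray("scene",(240,164),.225).round(3))
big=cv2.resize(im[130:300,150:400],None,fx=3.2,fy=3.2,interpolation=cv2.INTER_CUBIC); cv2.imwrite("pics/crop1.png",big)
E
```

```text
mean hsv {'strip': [19, 132, 122], 'corner': [21, 118, 123], 'cs': [23, 112, 125], 'block': [14, 196, 120], 'plate': [56, 14, 128], 'grey': [23, 25, 92], 'bin': [19, 253, 127]}
tabcorner (159, 316) [0.341 0.266 0.12 ]
tabcorner (388, 310) [ 0.344 -0.25   0.12 ]
strip area 821.0 cen [0.455 0.13  0.144] rect [0.455 0.13 ] [0.14  0.032] 70.6
  poly [((191, 249), [0.488, 0.192]), ((189, 261), [0.461, 0.197]), ((246, 279), [0.419, 0.069]), ((250, 267), [0.445, 0.06])]
corner area 792.0 cen [0.646 0.041 0.144] rect [0.639 0.053] [0.075 0.1  ] 77.7
  poly [((241, 160), [0.694, 0.079]), ((239, 174), [0.66, 0.084]), ((255, 177), [0.652, 0.047]), ((251, 204), [0.589, 0.057]), ((264, 206), [0.584, 0.027]), ((272, 168), [0.673, 0.007])]
block area 713.0 cen [0.629 0.19  0.156] rect [0.628 0.186] [0.09  0.052] 70.4
  poly [((178, 173), [0.662, 0.222]), ((175, 193), [0.615, 0.228]), ((197, 200), [0.598, 0.178]), ((212, 194), [0.611, 0.144]), ((204, 179), [0.647, 0.163])]
ring area 945.0 cen [ 0.582 -0.061  0.12 ] rect [ 0.582 -0.061] [0.082 0.081] 89.0
  poly [((294, 192), [0.62, -0.044]), ((285, 
[... 177 characters left out ...]
 ((307, 191), [0.622, -0.075])]
bin area 7691.5 cen [0.5   0.387 0.11 ] rect [0.502 0.385] [0.211 0.203] 84.9
  poly [((72, 201), [0.61, 0.478]), ((59, 286), [0.413, 0.497]), ((149, 292), [0.395, 0.292]), ((158, 214), [0.575, 0.276]), ((143, 205), [0.597, 0.312])]
base area 1152.0 cen [ 0.434 -0.037  0.139] rect [ 0.434 -0.037] [0.087 0.086] 43.7
  poly [((289, 252), [0.478, -0.028]), ((277, 260), [0.46, -0.001]), ((274, 275), [0.427, 0.007]), ((281, 286), [0.402, -0.008]), ((298, 292), [0.388, -0.046]), ((309, 283), [0.407, -0.071]), ((312, 266), [0.445, -0.079]), ((302, 254), [0.473, -0.058])]
wheel [ 0.54  -0.161  0.164]
handle top z.225 [ 0.539 -0.105  0.225] scene [ 0.549 -0.103  0.225]
```

View pics/crop1.png

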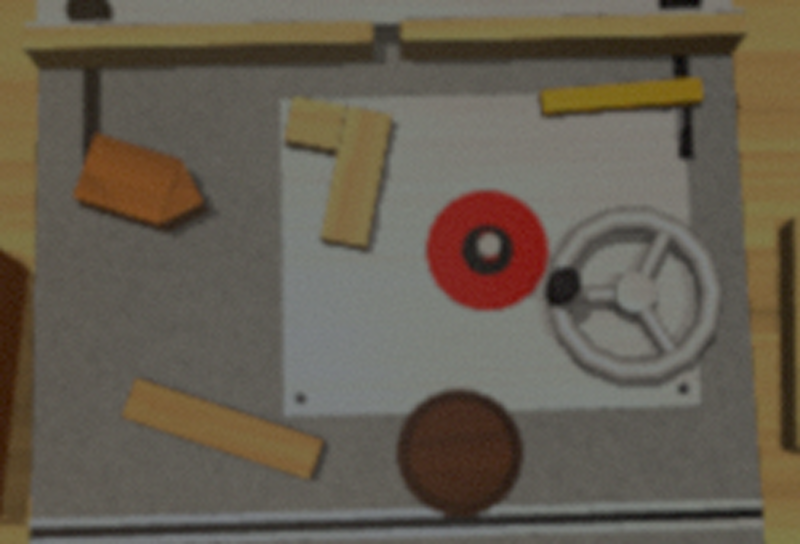

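The crop shows the wheel hub at about (349,222), the handle top at (326,219) and the bit at (302,207). From the ring, the wheel axis comes out at about (0.541,-0.162). The handle at (0.539,-0.105) is then 56 mm from it, as it should be.

Call:
drive_tool(
  plan=[
    [[0,-12,0,0,8.59,0],[0,-12,0,0,8.59,0],[0,-12,0,0,8.59,0],[0,-12,0,0,8.59,0],[0,-12,0,0,8.59,0],[0,-12,0,0,8.59,0],[0,-12,0,0,8.59,0],[0,-12,0,0,8.59,0],[0,-12,0,0,8.59,0],[38,0,-20,0,0,0]],
  ],
  gripper=60,
)

```text
clock: 1.1
ee_pos: [0.1612, 0.5438, 0.3031]
orientation: [0.709, -0.706, -0.0, 0.001]
contact_force: [0.8, 0.8, 0.2]
opening: 0.06
```

```bash
python3 - <<'E'
from h import *
p,r=pose(); print(p.round(4), r.as_matrix().round(3)); print(bot.get_state()["joint_pos"].round(2))
for z in(.12,.13,.134,.138,.144): print(z,[proj(n,(.582,-.061,z)).round(1).tolist() for n in("scene","top")])
im=cv2.imread("pics/scene0.png"); cv2.imwrite("pics/crop2.png",cv2.resize(im[185:225,225:285],None,fx=12,fy=12,interpolation=cv2.INTER_CUBIC))
E
```

```text
[0.1612 0.5438 0.3031] [[ 1.    -0.001 -0.002]
 [ 0.002  0.004  1.   ]
 [-0.001 -1.     0.004]]
[1.21 0.23 1.34 0.   1.57 1.2 ]
0.12 [[256.0, 206.9], [301.6, 207.9]]
0.13 [[255.8, 203.9], [301.9, 207.2]]
0.134 [[255.8, 202.6], [302.0, 206.9]]
0.138 [[255.7, 201.4], [302.1, 206.6]]
0.144 [[255.6, 199.6], [302.3, 206.1]]
```

View pics/crop2.png

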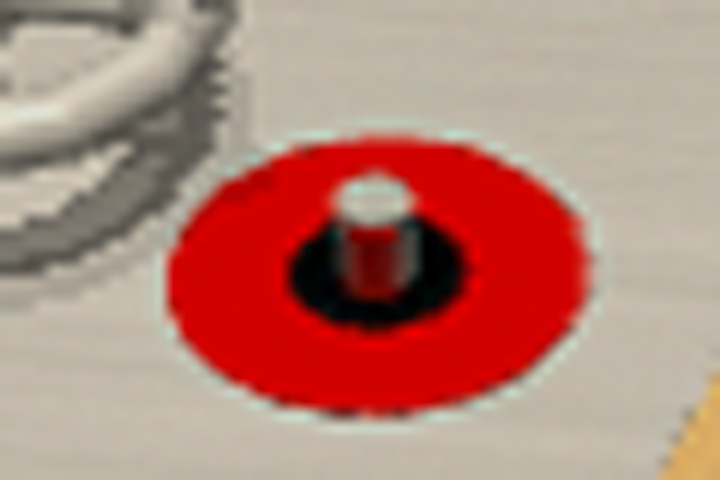

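Tip is at about row 201.5 and the ring centre at 207.7, so the bit stands about 20 mm proud and θ0 ≈ 1.8 rad. Two turns should bring it to about 14.4.

Call:
drive_tool(
  plan=[
    [[38,0,-20,0,0,0],[38,0,-20,0,0,0],[38,0,-20,0,0,0],[38,0,-20,0,0,0],[38,0,-22,0,0,0],[30,0,-36,0,0,0],[30,0,-36,0,0,0],[30,0,-36,0,0,0],[25,0,-42,0,0,0],[25,0,-42,0,0,0]],
  ],
)

```text
clock: 2.1
ee_pos: [0.4948, 0.2455, 0.3012]
orientation: [-0.707, 0.707, -0.0, -0.001]
contact_force: [0.5, 0.8, 0.1]
opening: 0.0599
```

Call:
drive_tool(
  plan=[
    [[16,0,-46,0,0,0],[8,0,-48,0,0,0],[8,0,-48,0,0,0],[8,0,-48,0,0,0],[4,0,-48,0,0,0],[3,0,-48,0,0,0],[0,0,-48,0,0,0],[0,0,-22,0,0,0],[0,0,0,0,0,0]],
  ],
)

```text
clock: 3.0
ee_pos: [0.541, -0.112, 0.301]
orientation: [-0.707, 0.707, -0.002, 0.001]
contact_force: [0.0, 0.1, 0.1]
opening: 0.0602
```

Call:
drive_tool(
  plan=[
    [[-1,20,3,0,0,0],[0,40,3,0,0,0],[0,38,0,0,0,0],[0,18,0,0,0,0],[0,0,0,0,0,0]],
  ],
)

```text
clock: 3.5
ee_pos: [0.5374, -0.1006, 0.1823]
orientation: [0.708, -0.706, 0.002, 0.003]
contact_force: [-1.0, -0.3, 1.2]
opening: 0.0601
```

Call:
drive_tool(
  plan=[
    [[0,0,0,0,0,0],[0,0,0,0,0,0],[0,0,0,0,0,0],[0,0,0,0,0,0],[0,0,0,0,0,0],[0,0,0,0,0,0]],
  ],
  gripper=5,
  grip_force=50,
)

```text
clock: 4.1
ee_pos: [0.5414, -0.1028, 0.1869]
orientation: [-0.707, 0.707, 0.001, 0.001]
contact_force: [0.1, 0.6, 3.8]
opening: 0.005
```

```bash
python3 - <<'E'
from h import *
s=bot.get_state(); print(s["ee_pos"],s["opening"],s["contact_force"],s["ft_torque"])
for n in("top","scene"): cv2.imwrite(f"pics/{n}1.png",bot.get_image(n))
a=cv2.imread("pics/top1.png")[160:280,260:410]; b=cv2.imread("pics/scene1.png")[120:240,170:320]
cv2.imwrite("pics/g1.png",cv2.resize(np.hstack([a,b]),None,fx=2.6,fy=2.6))
E
```

```text
[ 0.5414225  -0.10283686  0.18686657] 0.004973071609677199 [0.07332566 0.63459362 3.84670032] [-0.01236703 -0.16328263  0.00298504]
```

View pics/g1.png

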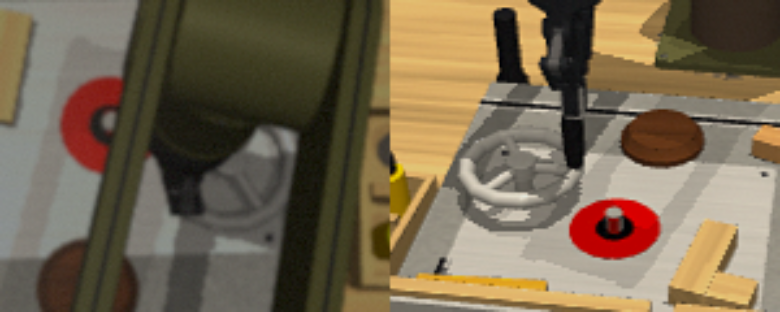

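The jaws shut to 5 mm, so they missed the handle. I'll look closer before moving.

```bash
python3 - <<'E'
from h import *
a=cv2.imread("pics/scene0.png")[130:220,180:280]; b=cv2.imread("pics/scene1.png")[130:220,180:280]
cv2.imwrite("pics/g2.png",cv2.resize(np.clip(np.hstack([a,b]).astype(float)*1.6,0,255).astype(np.uint8),None,fx=4,fy=4,interpolation=cv2.INTER_CUBIC))
print(proj("scene",(.5414,-.1028,.187)),proj("scene",(.541,-.105,.225)),proj("scene",(.541,-.105,.165)))
E
```

```text
[241.59221811 174.78878476] [239.7966121  162.14439383] [241.31425256 181.59345099]
```

View pics/g2.png

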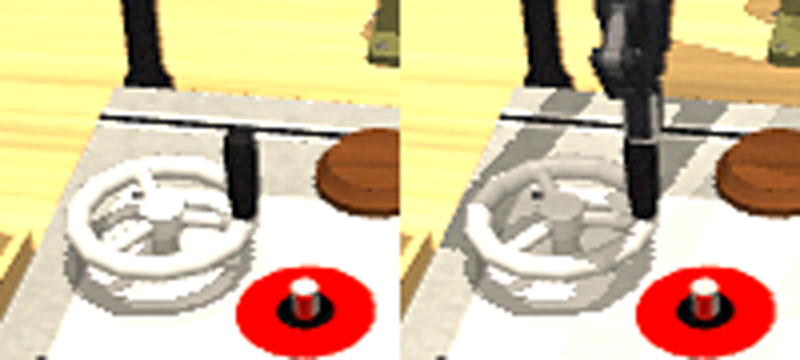

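Handle bottom is unchanged at crop (248,215)/(648,215), so the wheel has not moved and the fingers are right at the handle. The opening reading may be misleading. I'll try 60° of wheel turn and compare.

Call:
drive_tool(
  plan=[
    [[-19,0,-3,0,0,0],[-16,0,-10,0,0,0],[-12,0,-15,0,0,0],[0,0,0,0,0,0]],
  ],
)

```text
clock: 4.6
ee_pos: [0.4923, -0.1324, 0.1869]
orientation: [-0.706, 0.708, -0.0, 0.0]
contact_force: [-1.5, -0.5, 6.9]
opening: 0.005
```

```bash
python3 - <<'E'
from h import *
s=bot.get_state(); print(s["ee_pos"],s["opening"],s["contact_force"],s["ft_torque"])
im=bot.get_image("scene"); cv2.imwrite("pics/scene2.png",im)
cv2.imwrite("pics/g3.png",cv2.resize(np.clip(im[120:220,180:280].astype(float)*1.6,0,255).astype(np.uint8),None,fx=5,fy=5,interpolation=cv2.INTER_CUBIC))
E
```

```text
[ 0.49231802 -0.13241243  0.18693984] 0.004983730432158201 [-1.4657801  -0.52357496  6.85445516] [-0.12402607  0.34738931 -0.06548094]
```

View pics/g3.png

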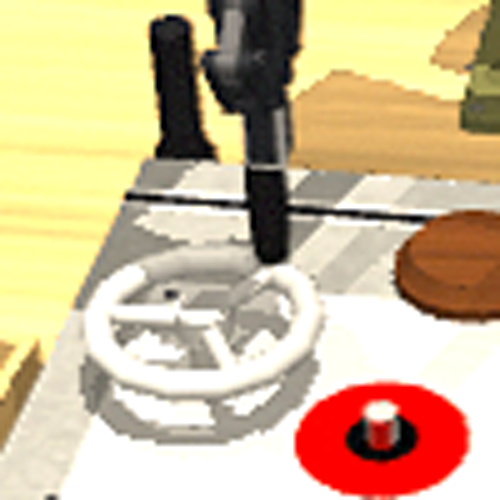

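The wheel followed: the spokes turned and the handle is in the jaws at about (270,240) of the crop. The grasp holds and the opening reading just echoes the command. I'll carry on from 150°.

Call:
drive_tool(
  plan=[
    [[-7,-1,-18,0,0,0],[0,-1,-19,0,0,0],[7,0,-18,0,0,0],[12,0,-15,0,0,0],[16,0,-9,0,0,0],[19,0,-3,0,0,0],[19,0,3,0,0,0],[16,0,10,0,0,0],[12,0,15,0,0,0]],
  ],
)

```text
clock: 5.55
ee_pos: [0.5888, -0.1848, 0.187]
orientation: [0.707, -0.707, 0.0, 0.0]
contact_force: [0.1, 0.0, -0.4]
opening: 0.0051
```

Call:
drive_tool(
  plan=[
    [[7,0,18,0,0,0],[0,0,19,0,0,0],[-7,0,18,0,0,0],[-12,0,15,0,0,0],[-16,0,9,0,0,0],[-19,0,3,0,0,0],[-19,0,-3,0,0,0],[-16,0,-10,0,0,0],[-12,0,-15,0,0,0]],
  ],
)

```text
clock: 6.45
ee_pos: [0.4912, -0.13, 0.1879]
orientation: [0.707, -0.707, -0.001, 0.001]
contact_force: [0.5, -0.5, 0.5]
opening: 0.0048
```

Call:
drive_tool(
  plan=[
    [[-7,0,-18,0,0,0],[0,0,-19,0,0,0],[7,0,-18,0,0,0],[12,0,-15,0,0,0],[16,0,-9,0,0,0],[19,0,-3,0,0,0],[19,0,3,0,0,0],[16,0,10,0,0,0],[12,0,15,0,0,0]],
  ],
)

```text
clock: 7.35
ee_pos: [0.5889, -0.1849, 0.1875]
orientation: [-0.707, 0.707, -0.0, 0.0]
contact_force: [-0.2, -0.6, -0.3]
opening: 0.005
```

Forces are now near zero, less than the ~1.8 N that turning should need. I'll check whether the handle is still held.

```bash
python3 - <<'E'
from h import *
im=bot.get_image("scene"); cv2.imwrite("pics/scene3.png",im); t=bot.get_image("top"); cv2.imwrite("pics/top3.png",t)
f=lambda i:cv2.resize(np.clip(i.astype(float)*1.6,0,255).astype(np.uint8),(400,400),interpolation=cv2.INTER_CUBIC)
cv2.imwrite("pics/g4.png",np.hstack([f(im[120:220,180:280]),f(t[165:285,290:410])]))
E
```

```text
(no output)
```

View pics/g4.png

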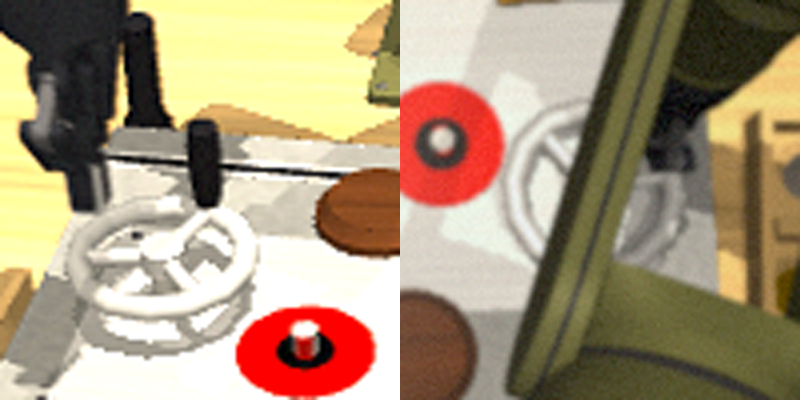

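The handle was lost: it stands at scene ≈(231,151)–(232,171) while the gripper is on the opposite side. I'll locate the handle numerically.

```bash
python3 - <<'E'
from h import *
for f,box in (("scene0",(234,158,250,192)),("scene3",(226,145,238,178)),("scene2",(226,120,242,178)),("scene1",(234,130,252,190))):
    im=cv2.imread(f"pics/{f}.png"); x0,y0,x1,y1=box
    m=(im[y0:y1,x0:x1].max(2)<45); ys,xs=np.nonzero(m)
    print(f,[(int(y+y0),int(xs[ys==y].min()+x0),int(xs[ys==y].max()+x0)) for y in np.unique(ys)][::3])
    if f in("scene0","scene3"):
        t=ys.min(); 
        for z,yy in((.225,ys.min()+1.5),(.165,ys.max()-1)):
            u=xs[np.abs(ys-yy)<2.5].mean()+x0; print("  z",z,(u,yy+y0),ray("scene",(u+.0,yy+y0),z).round(4))
for z in (.165,.187,.2,.225): print(z,proj("scene",(.4923,-.1324,z)).round(1),proj("scene",(.493,-.134,z)).round(1))
im=cv2.imread("pics/top0.png"); m=np.zeros(im.shape[:2],np.uint8); m[205:235,315:338]=(im[205:235,315:338].max(2)<38)
ys,xs=np.nonzero(m); print("top0 handle px",xs.mean(),ys.mean(),xs.min(),xs.max(),ys.min(),ys.max())
E
```

```text
scene0 [(161, 234, 238), (164, 236, 242), (167, 236, 243), (170, 236, 243), (173, 237, 243), (176, 237, 243), (179, 237, 243), (182, 238, 243)]
  z 0.225 (np.float64(240.29032258064515), np.float64(162.5)) [ 0.5423 -0.1035  0.225 ]
  z 0.165 (np.float64(240.5), np.int64(183)) [ 0.5471 -0.1058  0.165 ]
scene3 [(150, 228, 232), (153, 227, 233), (156, 227, 234), (159, 227, 234), (162, 227, 237), (165, 228, 234), (168, 229, 234), (171, 230, 233)]
  z 0.225 (np.float64(230.0), np.float64(151.5)) [ 0.4979 -0.1399  0.225 ]
  z 0.165 (np.float64(231.38095238095238), np.int64(170)) [ 0.495  -0.1417  0.165 ]
scene2 [(120, 229, 239), (123, 229, 239), (126, 229, 239), (129, 228, 239), (132, 228, 237), (135, 226, 237), (138, 226, 236), (141, 226, 237), (144, 229, 237), (147, 230, 237), (150, 230, 234), (153, 229, 229), (156, 229, 236), (159, 230, 237), (162, 230, 241), (165, 230, 237), (168, 230, 237), (171, 232, 236)]
scene1 [(130, 234, 247), (133, 236, 246), (136, 236, 246), (139, 236, 246), (142, 236, 246), (145, 235, 245), (148, 234, 244), (151, 234, 244), (154, 235, 241), (157, 237, 241), (160, 237, 241), (163, 237, 251), (166, 236, 243), (169, 236, 244), (172, 236, 244), (175, 237, 244), (178, 237, 244), (181, 238, 243), (184, 239, 242)]
0.165 [235.1 169.7] [234.4 169.8]
0.187 [234.5 162.8] [233.8 162.9]
0.2 [234.1 158.7] [233.4 158.8]
0.225 [233.4 150.5] [232.7 150.6]
top0 handle px 325.4117647058824 219.47058823529412 321 330 215 224
```

```bash
python3 - <<'E'
from h import *
for z in (.17,.1875,.2,.225): print(z,proj("scene",(.5889,-.1849,z)).round(1))
im=cv2.imread("pics/scene3.png"); d=np.clip(im[140:200,185:225].astype(float)*1.6,0,255).astype(np.uint8)
print(im[160:190:2,201].tolist(), [[int(v) for v in im[y,190:212].max(1)] for y in (155,162,166,170,174,178,182)])
print(bot.get_state()["joint_pos"])
E
```

```text
0.17 [205.5 188.8]
0.1875 [204.7 183.2]
0.2 [204.1 179.1]
0.225 [202.9 170.8]
[[27, 26, 23], [22, 20, 20], [20, 20, 19], [26, 22, 21], [25, 24, 25], [24, 21, 21], [32, 33, 35], [136, 152, 157], [114, 125, 130], [115, 127, 130], [106, 116, 121], [103, 112, 117], [90, 98, 101], [102, 110, 115], [113, 125, 129]] [[42, 41, 30, 21, 23, 21, 20, 21, 20, 24, 22, 25, 22, 16, 19, 24, 49, 82, 93, 97, 97, 97], [179, 66, 36, 54, 45, 25, 17, 25, 23, 19, 17, 22, 44, 87, 89, 50, 55, 122, 161, 155, 154, 151], [183, 185, 188, 189, 193, 189, 130, 28, 22, 23, 25, 26, 28, 67, 95, 71, 32, 85, 147, 154, 152, 149], [212, 211, 211, 210, 213, 212, 192, 90, 16, 20, 22, 24, 23, 38, 81, 89, 69, 115, 153, 157, 153, 129], [221, 222, 223, 223, 225, 226, 225, 187, 155, 153, 154, 157, 152, 135, 133, 134, 132, 131, 132, 131, 127, 120], [213, 214, 219, 219, 214, 178, 152, 147, 133, 130, 132, 130, 126, 123, 118, 104, 90, 83, 120, 164, 162, 128], [227, 227, 229, 226, 148, 149, 147, 125, 133, 133, 125, 117, 122, 119, 137, 133, 127, 149, 195, 211, 218, 207]]
[-3.70097919e-01  3.69310798e-01  1.42531866e+00  1.26618837e-03
  1.34687784e+00 -3.73197275e-01]
```

```bash
python3 - <<'E'
from h import *
for z in(.1875,.21,.22,.23): print(z,ray("scene",(202,172),z).round(4),ray("top",(371.6,212.4),z).round(4))
# same for start picture: find gripper tips
print(proj("scene",(.1258,.5604,.193)),proj("scene",(.1258,.5604,.228)))
p,r=pose();print(p)
im=cv2.imread("pics/scene0.png")[20:120,450:560]
cv2.imwrite("pics/g5.png",cv2.resize(np.clip(im.astype(float)*1.6,0,255).astype(np.uint8),None,fx=5,fy=5,interpolation=cv2.INTER_CUBIC))
E
```

```text
0.1875 [ 0.5444 -0.2046  0.1875] [ 0.5573 -0.2105  0.1875]
0.21 [ 0.5742 -0.1932  0.21  ] [ 0.5536 -0.2056  0.21  ]
0.22 [ 0.5875 -0.1881  0.22  ] [ 0.5519 -0.2035  0.22  ]
0.23 [ 0.6008 -0.183   0.23  ] [ 0.5503 -0.2013  0.23  ]
[481.09805693 111.91517879] [484.54064799 101.47016352]
[ 0.58915314 -0.18277116  0.18746287]
```

```bash
python3 - <<'E'
from h import *
f=lambda i:np.clip(i.astype(float)*1.8,0,255).astype(np.uint8)
a=cv2.imread("pics/scene0.png")[40:130,450:550]; 
b=cv2.imread("pics/top3.png")[180:240,335:401]
c=cv2.imread("pics/scene3.png")[130:190,180:246]
def mk(i,uv,o,col): cv2.drawMarker(i,(int(round(uv[0]-o[0])),int(round(uv[1]-o[1]))),col,cv2.MARKER_CROSS,3,1)
p=(.1258,.5604,.193); q=(.589,-.184,.1875)
a,b,c=f(a),f(b),f(c)
for P,i,n,o in((p,a,"scene",(450,40)),(q,b,"top",(335,180)),(q,c,"scene",(180,130))):
    mk(i,proj(n,P),o,(0,0,255)); mk(i,proj(n,(P[0],P[1],P[2]+.035)),o,(255,0,255))
R_=lambda i,s:cv2.resize(i,s,interpolation=cv2.INTER_NEAREST)
cv2.imwrite("pics/g5.png",np.hstack([R_(a,(330,297)),R_(np.vstack([b]),(230,297)),R_(c,(230,297))]))
E
```

```text
(no output)
```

View pics/g5.png

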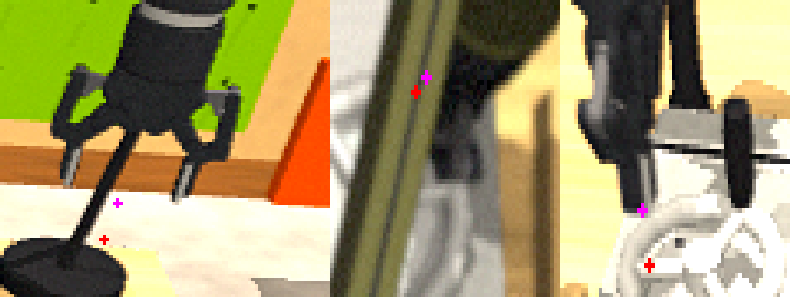

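The left panel shows the real fingertips, after allowing for the open retraction, ending about 36 mm short of the reported TCP along the tool axis. The right panel shows the same: the tip sits at the magenta +35 mm marker. So the fingers had only rubbed the handle's top. From now on true tip z = reported + 36 mm. I'll regrasp at (0.493,-0.140), reported z ≈0.148.

Call:
drive_tool(
  plan=[
    [[0,-35,0,0,0,0],[0,-30,0,0,0,0],[-32,0,15,0,0,0],[-32,0,14,0,0,0],[-32,0,14,0,0,0],[0,0,0,0,0,0],[0,30,0,0,0,0],[0,35,0,0,0,0],[0,24,0,0,0,0],[0,0,0,0,0,0]],
  ],
  gripper=60,
)

```text
clock: 8.45
ee_pos: [0.4886, -0.1409, 0.1606]
orientation: [0.708, -0.706, 0.002, 0.003]
contact_force: [-0.0, 0.1, -0.6]
opening: 0.0598
```

Call:
drive_tool(
  plan=[
    [[0,5,0,0,0,0],[0,7,0,0,0,0],[0,0,0,0,0,0]],
  ],
)

```text
clock: 8.75
ee_pos: [0.4918, -0.1419, 0.1521]
orientation: [-0.707, 0.707, 0.0, -0.0]
contact_force: [-1.1, -0.3, -0.9]
opening: 0.0601
```

Call:
drive_tool(
  plan=[
    [[0,0,0,0,0,0],[0,0,0,0,0,0],[0,0,0,0,0,0],[0,0,0,0,0,0],[0,0,0,0,0,0]],
  ],
  gripper=5,
  grip_force=50,
)

```text
clock: 9.25
ee_pos: [0.491, -0.1416, 0.1527]
orientation: [-0.707, 0.707, 0.0, -0.0]
contact_force: [-2.7, 0.8, 4.9]
opening: 0.0212
```

Opening is 21 mm, so the handle is really gripped now, at angle 158°. Turning on.

Call:
drive_tool(
  plan=[
    [[-4,0,-18.7,0,0,0],[2.7,0,-18.9,0,0,0],[9,0,-16.9,0,0,0],[14.2,0,-12.8,0,0,0],[17.7,0,-7.2,0,0,0],[19.1,0,-0.7,0,0,0],[18.2,0,5.9,0,0,0],[15.1,0,11.8,0,0,0],[10.1,0,16.2,0,0,0]],
  ],
)

```text
clock: 10.15
ee_pos: [0.5929, -0.1832, 0.1527]
orientation: [-0.707, 0.707, -0.001, -0.001]
contact_force: [-9.1, 1.0, 11.2]
opening: 0.0206
```

Call:
drive_tool(
  plan=[
    [[4,0,18.7,0,0,0],[-2.7,0,18.9,0,0,0],[-9,0,16.9,0,0,0],[-14.2,0,12.8,0,0,0],[-17.7,0,7.2,0,0,0],[-19.1,0,0.7,0,0,0],[-18.2,0,-5.9,0,0,0],[-15.1,0,-11.8,0,0,0],[-10.1,0,-16.2,0,0,0]],
  ],
)

```text
clock: 11.05
ee_pos: [0.4912, -0.1407, 0.1527]
orientation: [0.708, -0.707, -0.001, 0.0]
contact_force: [3.1, 1.3, 2.6]
opening: 0.021
```

Call:
drive_tool(
  plan=[
    [[-4,0,-18.7,0,0,0],[2.7,0,-18.9,0,0,0],[9,0,-16.9,0,0,0],[14.2,0,-12.8,0,0,0],[17.7,0,-7.2,0,0,0],[19.1,0,-0.7,0,0,0],[18.2,0,5.9,0,0,0],[15.1,0,11.8,0,0,0],[10.1,0,16.2,0,0,0]],
  ],
)

```text
clock: 11.95
ee_pos: [0.5929, -0.1831, 0.1527]
orientation: [-0.707, 0.707, -0.001, -0.001]
contact_force: [-9.3, 1.5, 13.1]
opening: 0.0209
```

```bash
python3 - <<'E'
from h import *
im=bot.get_image("scene"); cv2.imwrite("pics/scene4.png",im)
for f in("scene0","scene3","scene4"):
    i=cv2.imread(f"pics/{f}.png"); col=i[194:214,255:258].mean(1).astype(int); print(f,[c.tolist() for c in col])
E
```

```text
scene0 [[169, 185, 190], [176, 191, 192], [89, 103, 203], [0, 0, 209], [0, 0, 209], [61, 74, 187], [166, 183, 178], [161, 178, 182], [163, 180, 184], [117, 129, 142], [0, 3, 140], [7, 10, 92], [7, 9, 94], [10, 13, 96], [8, 12, 98], [1, 7, 99], [4, 3, 5], [3, 3, 0], [0, 4, 102], [0, 0, 217]]
scene3 [[177, 193, 199], [181, 197, 199], [88, 102, 200], [0, 0, 197], [0, 0, 191], [0, 0, 191], [109, 123, 163], [166, 182, 183], [166, 183, 189], [172, 190, 193], [72, 80, 141], [4, 7, 118], [5, 11, 98], [8, 13, 101], [7, 12, 102], [0, 6, 104], [8, 7, 6], [7, 7, 3], [0, 6, 107], [0, 0, 227]]
scene4 [[179, 195, 201], [183, 199, 200], [88, 102, 201], [0, 0, 197], [0, 0, 191], [0, 0, 191], [0, 0, 192], [0, 0, 196], [0, 5, 150], [6, 5, 0], [1, 0, 0], [3, 2, 2], [5, 6, 2], [3, 2, 3], [4, 3, 2], [4, 4, 4], [7, 6, 3], [5, 4, 3], [3, 8, 109], [0, 0, 229]]
```

The bit has vanished from the hole: rows 203–211 are dark. So θ lies between 12.57 and 14.6. I'll add 60° for margin and watch the force for the stop.

Call:
drive_tool(
  plan=[
    [[4,0,18.7,0,0,0],[-2.7,0,18.9,0,0,0],[0,0,0,0,0,0]],
  ],
)

```text
clock: 12.3
ee_pos: [0.5948, -0.144, 0.1527]
orientation: [-0.707, 0.707, 0.001, -0.001]
contact_force: [-2.5, 1.3, 6.4]
opening: 0.0214
```

Call:
drive_tool(
  plan=[
    [[-9,0,16.9,0,0,0],[0,0,0,0,0,0]],
  ],
)

```text
clock: 12.5
ee_pos: [0.5858, -0.1271, 0.1527]
orientation: [0.707, -0.707, -0.001, 0.0]
contact_force: [-0.4, 2.1, 6.1]
opening: 0.0207
```

```bash
python3 - <<'E'
from h import *
s=bot.get_state(); print(s["ee_pos"],s["contact_force"])
im=bot.get_image("scene"); cv2.imwrite("pics/scene5.png",im); print([c.tolist() for c in im[194:214,255:258].mean(1).astype(int)])
E
```

```text
[ 0.5858062  -0.12709134  0.15269763] [-0.38110731  2.11291369  6.05506989]
[[177, 193, 199], [184, 201, 202], [93, 108, 212], [0, 0, 217], [0, 0, 218], [0, 0, 217], [0, 0, 218], [0, 0, 223], [0, 2, 171], [7, 4, 0], [4, 4, 1], [4, 6, 5], [5, 6, 4], [4, 6, 5], [4, 4, 4], [3, 4, 4], [6, 5, 1], [5, 5, 4], [1, 6, 107], [0, 0, 228]]
```

Call:
drive_tool(
  plan=[
    [[-14.2,0,12.8,0,0,0],[0,0,0,0,0,0]],
  ],
)

```text
clock: 12.75
ee_pos: [0.5712, -0.1141, 0.1527]
orientation: [0.708, -0.707, -0.001, 0.0]
contact_force: [0.6, 3.0, 7.6]
opening: 0.0208
```

Call:
drive_tool(
  plan=[
    [[-9,0,4,0,0,0],[-9,0,3,0,0,0],[0,0,0,0,0,0]],
  ],
)

```text
clock: 13.05
ee_pos: [0.5535, -0.1071, 0.1527]
orientation: [0.708, -0.706, -0.001, 0.0]
contact_force: [-0.5, 3.3, 7.9]
opening: 0.0208
```

The wheel has turned about 700° in total with no stop felt. Now release and go to the strip: (0.455,0.130), jaw yaw -18°.

Call:
drive_tool(
  plan=[
    [[0,0,0,0,0,0],[0,0,0,0,0,0],[0,0,0,0,0,0],[0,-35,0,0,0,0],[0,-35,0,0,0,0],[0,-20,0,0,0,0],[-10,0,45,0,0,0],[-22,0,45,0,0,0],[-22,0,45,0,0,0],[-22,0,45,0,0,0]],
  ],
  gripper=50,
)

```text
clock: 14.05
ee_pos: [0.4765, 0.0721, 0.2413]
orientation: [-0.707, 0.707, -0.001, -0.0]
contact_force: [1.5, 1.3, 0.0]
opening: 0.0501
```

Call:
drive_tool(
  plan=[
    [[-22,0,45,0,0,0],[0,0,12,0,0,0],[0,20,0,0,6,0],[0,30,0,0,6,0],[0,30,0,0,6,0],[0,0,0,0,0,0],[0,0,0,0,0,0]],
  ],
)

```text
clock: 14.75
ee_pos: [0.4558, 0.1274, 0.1616]
orientation: [-0.698, 0.699, -0.11, 0.109]
contact_force: [0.5, 0.0, 0.4]
opening: 0.05
```

```bash
python3 - <<'E'
from h import *
p,r=pose(); print(p,bot.get_state()["opening"]); e=np.array([.455,.130,.089])-p; print((r.as_matrix().T@e*1000).round(1), np.degrees(np.arctan2(*r.as_matrix()[[1,0],0])))
cv2.imwrite("pics/scene6.png",bot.get_image("scene")); t=bot.get_image("top"); cv2.imwrite("pics/top6.png",t)
hsv=cv2.cvtColor(t,cv2.COLOR_BGR2HSV)
E
```

```text
[0.45578159 0.1274143  0.16160002] 0.049974350897497556
[-1.4 72.6  2.3] -17.849475512266626
```

Call:
drive_tool(
  plan=[
    [[-1,30,2,0,0,0],[0,28,0,0,0,0],[0,13,0,0,0,0],[0,0,0,0,0,0]],
  ],
)

```text
clock: 15.25
ee_pos: [0.4551, 0.1299, 0.0905]
orientation: [-0.698, 0.699, -0.11, 0.11]
contact_force: [-1.2, 0.4, 0.4]
opening: 0.0498
```

Call:
drive_tool(
  plan=[
    [[0,0,0,0,0,0],[0,0,0,0,0,0],[0,0,0,0,0,0],[0,0,0,0,0,0],[0,0,0,0,0,0]],
  ],
  gripper=10,
  grip_force=40,
)

```text
clock: 15.75
ee_pos: [0.4572, 0.1305, 0.0926]
orientation: [0.699, -0.698, 0.109, -0.112]
contact_force: [0.8, 0.2, 7.4]
opening: 0.0293
```

Call:
drive_tool(
  plan=[
    [[0,-20,0,0,0,0],[0,-30,0,0,-6,0],[0,-30,0,0,-6,0],[0,-30,0,0,-6,0],[8,0,40,0,0,0],[8,0,45,0,0,0],[8,0,45,0,0,0],[8,0,45,0,0,0],[8,0,45,0,0,0],[6,0,45,0,0,0]],
  ],
)

```text
clock: 16.75
ee_pos: [0.5012, 0.397, 0.2012]
orientation: [0.707, -0.707, -0.001, 0.0]
contact_force: [1.6, -0.1, -1.0]
opening: 0.029
```

```bash
python3 - <<'E'
from h import *
s=bot.get_state(); print(s["ee_pos"],s["opening"])
t=bot.get_image("top"); cv2.imwrite("pics/top7.png",t); im=bot.get_image("scene"); cv2.imwrite("pics/scene7.png",im)
f=lambda i:np.clip(i.astype(float)*1.5,0,255).astype(np.uint8)
a=f(t[120:330,40:400]); b=f(im[130:280,180:490])
cv2.imwrite("pics/g7.png",np.vstack([cv2.resize(a,(560,327)),cv2.resize(b,(560,271))]))
E
```

```text
[0.50124348 0.39700611 0.20115048] 0.02897997643037958
```

View pics/g7.png

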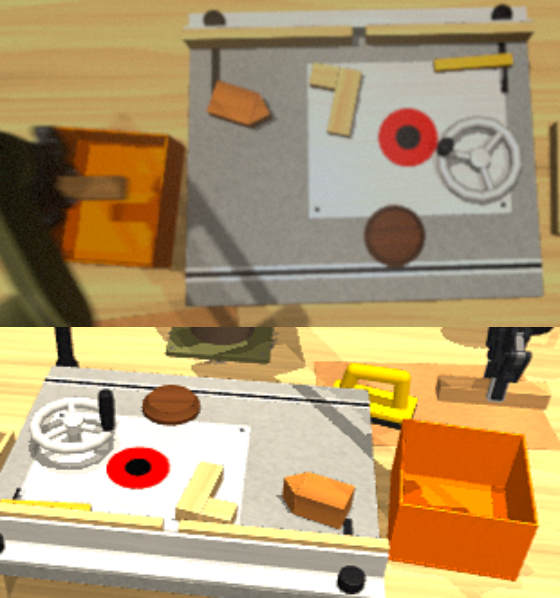

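The bit is gone from the hole, the other pieces are undisturbed, and the strip hangs over the bin. Now lower and release.

Call:
drive_tool(
  plan=[
    [[0,40,0,0,0,0],[0,45,0,0,0,0],[0,45,0,0,0,0],[0,30,0,0,0,0],[0,0,0,0,0,0]],
  ],
)

```text
clock: 17.35
ee_pos: [0.4971, 0.3919, 0.0361]
orientation: [-0.705, 0.709, -0.003, -0.003]
contact_force: [-1.3, -0.4, -0.4]
opening: 0.0286
```

Call:
drive_tool(
  plan=[
    [[0,0,0,0,0,0],[0,0,0,0,0,0],[0,0,0,0,0,0],[0,0,0,0,0,0],[0,-40,0,0,0,0],[0,-45,0,0,0,0],[0,-45,0,0,0,0],[0,-30,0,0,0,0],[0,0,0,0,0,0]],
  ],
  gripper=55,
)

```text
clock: 18.25
ee_pos: [0.5044, 0.3976, 0.2083]
orientation: [0.71, -0.704, -0.004, -0.004]
contact_force: [0.8, -0.2, 0.6]
opening: 0.0552
```

```bash
python3 - <<'E'
from h import *
p,r=pose(); print(p,bot.get_state()["opening"])
E
```

```text
[0.50444988 0.39756461 0.20828192] 0.05524137293550098
```

Call:
drive_tool(
  plan=[
    [[20,0,-38,0,0,0],[26,0,-42,0,0,0],[26,0,-42,0,0,0],[26,0,-42,0,0,0],[27,0,-40,0,0,0],[0,10,0,0,6,0],[0,15,0,0,6.5,0],[0,15,0,0,6.5,0],[0,0,0,0,0,0],[0,0,0,0,0,0]],
  ],
  gripper=72,
)

```text
clock: 19.25
ee_pos: [0.6258, 0.1911, 0.1605]
orientation: [-0.697, 0.698, -0.116, 0.115]
contact_force: [-0.6, 0.6, 0.2]
opening: 0.0721
```

```bash
python3 - <<'E'
from h import *
p,r=pose(); print(p,bot.get_state()["opening"]); e=np.array([.628,.194,.09])-p; print((r.as_matrix().T@e*1000).round(1), np.degrees(np.arctan2(*r.as_matrix()[[1,0],0])))
E
```

```text
[0.62576706 0.1911484  0.16049954] 0.07205406331334886
[ 1.3 70.5  3.5] -18.80808699473564
```

Call:
drive_tool(
  plan=[
    [[1,30,3,0,0,0],[0,28,0,0,0,0],[0,12,0,0,0,0],[0,0,0,0,0,0]],
  ],
)

```text
clock: 19.65
ee_pos: [0.6268, 0.1937, 0.0895]
orientation: [-0.697, 0.698, -0.117, 0.115]
contact_force: [0.2, 0.2, 0.1]
opening: 0.0721
```

Call:
drive_tool(
  plan=[
    [[0,0,0,0,0,0],[0,0,0,0,0,0],[0,0,0,0,0,0],[0,0,0,0,0,0]],
  ],
  gripper=30,
  grip_force=40,
)

```text
clock: 20.05
ee_pos: [0.6297, 0.1942, 0.0929]
orientation: [0.698, -0.697, 0.115, -0.118]
contact_force: [-0.5, -0.2, 5.5]
opening: 0.0494
```

Call:
drive_tool(
  plan=[
    [[0,-20,0,0,0,0],[0,-30,0,0,-6,0],[0,-30,0,0,-6.5,0],[0,-30,0,0,-6.5,0],[-20,0,36,0,0,0],[-25,0,42,0,0,0],[-25,0,42,0,0,0],[-25,0,42,0,0,0],[-25,0,42,0,0,0],[0,0,0,0,0,0]],
  ],
)

```text
clock: 21.05
ee_pos: [0.5038, 0.4032, 0.2009]
orientation: [0.708, -0.706, -0.002, 0.003]
contact_force: [0.1, -0.6, -0.8]
opening: 0.0492
```

Call:
drive_tool(
  plan=[
    [[0,40,0,0,0,0],[0,45,0,0,0,0],[0,40,0,0,0,0],[0,20,0,0,0,0],[0,0,0,0,0,0]],
  ],
)

```text
clock: 21.55
ee_pos: [0.5053, 0.3951, 0.0519]
orientation: [-0.705, 0.709, -0.002, -0.003]
contact_force: [0.5, -0.9, -0.9]
opening: 0.0492
```

Call:
drive_tool(
  plan=[
    [[0,0,0,0,0,0],[0,0,0,0,0,0],[0,0,0,0,0,0],[0,-40,0,0,0,0],[0,-45,0,0,0,0],[0,-45,0,0,0,0],[0,-20,0,0,0,0],[0,0,0,0,0,0],[0,0,0,0,0,0]],
  ],
  gripper=68,
)

```text
clock: 22.45
ee_pos: [0.5082, 0.3978, 0.207]
orientation: [0.708, -0.707, -0.001, -0.0]
contact_force: [-0.5, 0.1, -0.4]
opening: 0.068
```

```bash
python3 - <<'E'
from h import *
p,r=pose(); print(p,bot.get_state()["opening"],np.degrees(np.arctan2(*r.as_matrix()[[1,0],0])))
E
```

```text
[0.50816334 0.39782693 0.20704015] 0.06800267792764825 0.04188187035295148
```

Block released. Now the corner: long-leg axis ≈-11.5°, grasp point (0.626,0.034), jaw yaw ≈78°.

Call:
drive_tool(
  plan=[
    [[8,0,-40,0,0,0],[15,0,-46,0,0,0],[15,0,-46,0,0,0],[15,0,-46,0,0,0],[16,0,-46,0,0,0],[16,0,-46,0,0,0],[17,0,-46,0,0,0],[17,0,-45,0,0,0],[0,0,0,0,-8.5,0],[0,0,0,0,-8.5,0]],
  ],
  gripper=56,
)

```text
clock: 23.45
ee_pos: [0.6263, 0.0345, 0.2031]
orientation: [0.699, -0.699, -0.104, 0.107]
contact_force: [-0.3, 0.1, 1.1]
opening: 0.0559
```

Call:
drive_tool(
  plan=[
    [[0,0,0,0,-8.5,0],[0,0,0,0,-8.5,0],[0,0,0,0,-8.5,0],[0,10,0,0,-8.5,0],[0,10,0,0,-8.5,0],[0,10,0,0,-8.5,0],[0,10,0,0,-8.5,0],[0,0,0,0,-1.5,0],[0,0,0,0,0,0],[0,0,0,0,0,0]],
  ],
)

```text
clock: 24.45
ee_pos: [0.6272, 0.0368, 0.1656]
orientation: [0.55, -0.55, -0.444, 0.445]
contact_force: [0.0, -0.3, 0.6]
opening: 0.0558
```

```bash
python3 - <<'E'
from h import *
p,r=pose(); print(p,bot.get_state()["opening"]); e=np.array([.626,.034,.09])-p; print((r.as_matrix().T@e*1000).round(1), np.degrees(np.arctan2(*r.as_matrix()[[1,0],0])))
im=bot.get_image("scene");cv2.imwrite("pics/scene8.png",im); cv2.imwrite("pics/g8.png",cv2.resize(np.clip(im[130:290,200:500].astype(float)*1.5,0,255).astype(np.uint8),None,fx=2.4,fy=2.4))
E
```

```text
[0.62721296 0.03678004 0.16561525] 0.055801630579589936
[-3.  75.6  0.6] 77.90404904678235
```

View pics/g8.png

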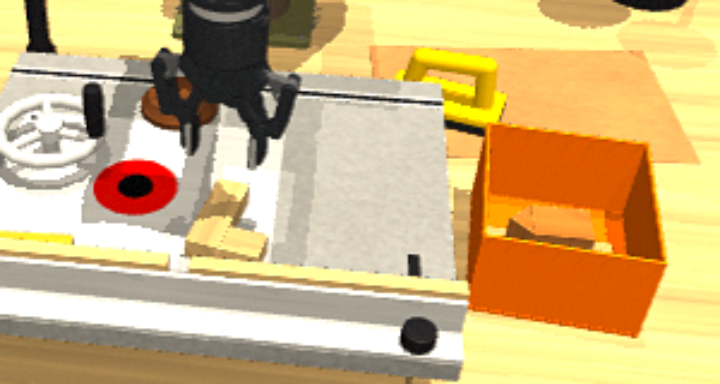

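Strip and block are in the bin, which stands at (570,230). The gripper is open above the corner's long leg. Descend and grasp.

Call:
drive_tool(
  plan=[
    [[-2,30,0,0,0,0],[0,30,0,0,0,0],[0,15,0,0,0,0],[0,0,0,0,0,0]],
  ],
)

```text
clock: 24.9
ee_pos: [0.6248, 0.0348, 0.0886]
orientation: [0.551, -0.549, -0.444, 0.446]
contact_force: [-0.8, 0.1, -0.2]
opening: 0.0558
```

Call:
drive_tool(
  plan=[
    [[0,0,0,0,0,0],[0,0,0,0,0,0],[0,0,0,0,0,0],[0,0,0,0,0,0]],
  ],
  gripper=15,
  grip_force=60,
)

```text
clock: 25.3
ee_pos: [0.6282, 0.0348, 0.0925]
orientation: [-0.549, 0.55, 0.446, -0.444]
contact_force: [0.5, -0.2, 4.5]
opening: 0.0324
```

Call:
drive_tool(
  plan=[
    [[0,-20,0,0,0,0],[0,-35,0,0,0,0],[0,-40,0,0,0,0],[0,-30,0,0,0,0],[0,0,0,0,0,0]],
  ],
)

```text
clock: 25.8
ee_pos: [0.6304, 0.0348, 0.2217]
orientation: [-0.547, 0.552, 0.448, -0.442]
contact_force: [1.2, 0.2, 0.4]
opening: 0.0323
```

```bash
python3 - <<'E'
from h import *
p,r=pose(); print(p,bot.get_state()["opening"]); e=np.array([.495,.385,.215])-p; print((r.as_matrix().T@e*1000).round(1))
E
```

```text
[0.63037367 0.03481153 0.22173174] 0.032261139275847076
[314.5   5.2 205.1]
```

Call:
drive_tool(
  plan=[
    [[34,0,22,0,0,0],[40,0,26,0,0,0],[40,0,26,0,0,0],[40,0,26,0,0,0],[40,0,26,0,0,0],[40,0,26,0,0,0],[40,0,26,0,0,0],[40,0,26,0,0,0],[0,0,0,0,0,0]],
  ],
)

```text
clock: 26.7
ee_pos: [0.4889, 0.3898, 0.2144]
orientation: [0.549, -0.547, -0.447, 0.447]
contact_force: [0.1, -0.4, -1.7]
opening: 0.0326
```

Call:
drive_tool(
  plan=[
    [[0,40,0,0,0,0],[0,45,0,0,0,0],[0,40,0,0,0,0],[0,25,0,0,0,0],[0,0,0,0,0,0]],
  ],
)

```text
clock: 27.2
ee_pos: [0.4885, 0.3809, 0.0606]
orientation: [0.55, -0.549, -0.441, 0.449]
contact_force: [-0.6, -0.2, -1.2]
opening: 0.0324
```

Call:
drive_tool(
  plan=[
    [[0,0,0,0,0,0],[0,0,0,0,0,0],[0,0,0,0,0,0],[0,-40,0,0,0,0],[0,-45,0,0,0,0],[0,-45,0,0,0,0],[0,-40,0,0,0,0],[-40,0,-20,0,0,0],[-40,0,-20,0,0,0],[-40,0,-20,0,0,0]],
  ],
  gripper=55,
)

```text
clock: 28.2
ee_pos: [0.527, 0.2537, 0.2385]
orientation: [-0.548, 0.55, 0.447, -0.444]
contact_force: [-0.4, -0.0, -0.3]
opening: 0.0547
```

Call:
drive_tool(
  plan=[
    [[-40,0,20,0,0,0],[-40,0,20,0,0,0],[-40,0,20,0,0,0],[0,0,0,0,0,0]],
  ],
)

```text
clock: 28.6
ee_pos: [0.4382, 0.1459, 0.2371]
orientation: [-0.55, 0.55, 0.444, -0.445]
contact_force: [-0.1, 0.9, -0.5]
opening: 0.0551
```

```bash
python3 - <<'E'
from h import *
s=bot.get_state(); print(s["clock"],s["ee_pos"],s["opening"])
t=bot.get_image("top"); im=bot.get_image("scene")
f=lambda i:np.clip(i.astype(float)*1.5,0,255).astype(np.uint8)
cv2.imwrite("pics/g9.png",np.vstack([cv2.resize(f(t[120:330,40:470]),(600,293)),cv2.resize(f(im[130:280,110:490]),(600,237*1))]))
E
```

```text
28.6 [0.43820618 0.14587376 0.23709566] 0.05505674945317144
```

View pics/g9.png

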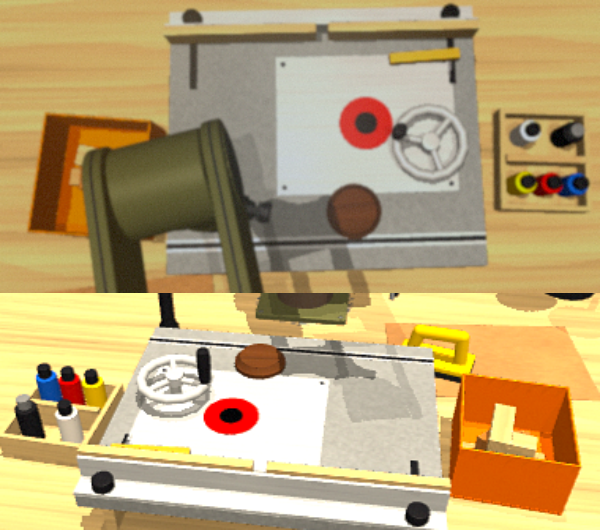

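The table is clear and all the offcuts are inside the upright bin (scene crop ≈(510,430)). The bystanders are in place and the hole is dark. Handing in.

```bash
python3 -c "
from h import *
print(bot.sign_off())"
```

```text
the job is handed in; nothing more can be done
None
```

The bit is wound down and all three offcuts are in the orange bin. I handed the job in at about 28.7 s of the 72 s limit; no verdict was reported.

**Bit:** I turned the handwheel about 700° in total, with no stop felt. In the last three views the bit no longer showed in the dark hole. That is my only direct check, as I did not measure its final height. My starting estimate (bit about 20 mm proud) plus the turn puts it roughly 3 mm below the top.

**Offcuts:** Only after that I moved the strip, then the block, then the corner. In the last pictures the table is clear of offcuts and the bin is upright. The corner lies on top inside the bin. It hides the strip and block, which I had seen there in the view before.

**Bystanders:** The display base, brass bar and paint caddy look unmoved. The arm is above the table, touching nothing.

**What disagreed:** My first grasp of the wheel handle failed. The real fingertips ended about 36 mm short of the reported TCP, so the fingers only rubbed the handle's top and turned the wheel about 60°. I first misread the 5 mm opening as a faulty sensor, and spent about one and a half empty turns before an image showed the handle was not held. With the 36 mm offset allowed for, every later grasp closed on the expected width.

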